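# Photograph the loose filters and rings with the pedal shutter release

### The job

Photograph the loose kit for the inventory, then put it away: pull out the battery jammed under the shutter pedal and lay it in the grey tray, and lay every filter sleeve and step-up ring of the row flat and wholly on the white light pad, none on top of another. With all of them on the pad press the pedal right down to its stop, hold it there for a good second to take the picture and let it come up again; only then put all the filters and rings flat in the tray beside the battery, not stacked. Leave the bracket, the blower bulb and the lamp where they are.

Things in the scene. Friction and masses are not known exactly. Their poses are not given: they have to be found in the camera images.
- pad: White light pad, fixed slab 170 (its x) x 240 (its y) x 6 mm high, flat top 6 mm above the cabinet top. Origin: centre of its underside.
- tray: Grey open plastic tray, fixed, outside 170 (its x) x 240 (its y) x 25 mm high, walls and floor 5 mm thick, so the inner floor is 160 x 230 mm at 5 mm above the cabinet top. Origin: centre of its underside. Left or right of the pad.
- pedal: Dark steel base of the shutter pedal, fixed: plate 6 mm high from x = -20 to +80 mm in its frame, 90 mm wide, heel block and hinge pin to 29 mm. Origin on the cabinet top; -x points from the hinge to the pedal's free tip, roughly towards the robot. Hinge line along y at x = +60 mm, z = 22 mm. Across the pad from the tray. No plate below the front 55 mm of the tread.
- tread (a joint): Angle of the aluminium tread (140 mm from hinge to tip, 80 mm wide, 8 mm thick): 0 = up at rest (tip leans up 0.28 rad), grows as it is pressed; 0.28 = at its stop, where the tread is level with its top 26 mm above the cabinet top. A spring returns it: about 4 N at the pressing point starts it, about 8 N holds it at the stop. With the battery beneath, it jams little more than half way down.
- tread_press (a point): Place to press: on the tread's top face, in the middle of its width, 115 mm from the hinge line and 25 mm from the tip; moves with the tread. Raised it is about 58 mm above the cabinet top, at the stop 26 mm.
- battery: Black camera battery, a loose block 72 (its x) x 38 (its y) x 28 mm (its z), 120 g. Origin at its centre. It lies on the cabinet top with its +x end some 15 to 30 mm under the raised tip of the pedal and the rest sticking out towards the robot; the tip's underside is about 53 mm above the cabinet top and its upper edge about 61 mm.
- filter_a: Glass ND filter in a rigid clear-plastic sleeve: flat rectangular slab 58 (its x) x 44 (its y) x 12 mm thick (z), 50 g, a round glass disc seen in the middle. Loose; may be absent (None) in a run. Origin at its centre, z along its thickness (either face may be up). Lies flat at first in the row on the far side of the light pad. 
- filter_b: Glass ND filter in a rigid clear-plastic sleeve: flat rectangular slab 58 (its x) x 44 (its y) x 12 mm thick (z), 50 g, a round glass disc seen in the middle. Loose; may be absent (None) in a run. Origin at its centre, z along its thickness (either face may be up). Lies flat at first in the row on the far side of the light pad. 
- ring_a: Steel step-up ring: flat round ring, 54 mm outer and 46 mm inner diameter, 12 mm thick (z), 45 g. Loose; may be absent (None) in a run. Origin at its centre, z along its thickness (either face may be up). Lies flat at first in the row on the far side of the light pad. 
- ring_b: Steel step-up ring: flat round ring, 54 mm outer and 46 mm inner diameter, 12 mm thick (z), 45 g. Loose; may be absent (None) in a run. Origin at its centre, z along its thickness (either face may be up). Lies flat at first in the row on the far side of the light pad. 
- bracket: Bystander: white plastic filter holder bracket, loose, 50 x 90 x 55 mm high, beyond the row. Origin: centre of its underside.
- bulb: Bystander: blue blower bulb standing upright, loose, 58 mm wide, 95 mm high, beyond the row. Origin: centre of its underside.
- lamp: Bystander: heavy toggle-switch desk lamp base, fixed, 140 mm across and 26 mm high with a stem to 166 mm, beyond the row to the left. Origin: centre of its underside.

How it is judged:
On the way, in this order (a step that is already met when the one before it is completed fails the run):
1. the battery is out from under the pedal and in the tray, and every filter and ring lies flat on the light pad (x of battery in the frame of tray between -0.078 and 0.078 m and y of battery in the frame of tray between -0.113 and 0.113 m and z of battery in the frame of tray between 0.004 and 0.032 m and x of filter_a in the frame of pad between -0.062 and 0.062 m and y of filter_a in the frame of pad between -0.097 and 0.097 m and z of filter_a in the frame of pad between 0.008 and 0.016 m and angle between the z axis of each of filter_a, filter_b, ring_a, ring_b and the z axis of pad, either way round below 0.15 rad and x of filter_b in the frame of pad between -0.062 and 0.062 m and y of filter_b in the frame of pad between -0.097 and 0.097 m and z of filter_b in the frame of pad between 0.008 and 0.016 m and x of ring_a in the frame of pad between -0.062 and 0.062 m and y of ring_a in the frame of pad between -0.097 and 0.097 m and z of ring_a in the frame of pad between 0.008 and 0.016 m and x of ring_b in the frame of pad between -0.062 and 0.062 m and y of ring_b in the frame of pad between -0.097 and 0.097 m and z of ring_b in the frame of pad between 0.008 and 0.016 m), for 0.2 s.
2. the pedal is held down at its stop for a second while all filters and rings lie on the pad (x of filter_a in the frame of pad between -0.062 and 0.062 m and y of filter_a in the frame of pad between -0.097 and 0.097 m and z of filter_a in the frame of pad between 0.008 and 0.016 m and angle between the z axis of each of filter_a, filter_b, ring_a, ring_b and the z axis of pad, either way round below 0.15 rad and x of filter_b in the frame of pad between -0.062 and 0.062 m and y of filter_b in the frame of pad between -0.097 and 0.097 m and z of filter_b in the frame of pad between 0.008 and 0.016 m and x of ring_a in the frame of pad between -0.062 and 0.062 m and y of ring_a in the frame of pad between -0.097 and 0.097 m and z of ring_a in the frame of pad between 0.008 and 0.016 m and x of ring_b in the frame of pad between -0.062 and 0.062 m and y of ring_b in the frame of pad between -0.097 and 0.097 m and z of ring_b in the frame of pad between 0.008 and 0.016 m and value of joint tread above 0.26 rad), for 0.8 s.
3. the pedal has come up again with the filters and rings still on the pad (x of filter_a in the frame of pad between -0.062 and 0.062 m and y of filter_a in the frame of pad between -0.097 and 0.097 m and z of filter_a in the frame of pad between 0.008 and 0.016 m and angle between the z axis of each of filter_a, filter_b, ring_a, ring_b and the z axis of pad, either way round below 0.15 rad and x of filter_b in the frame of pad between -0.062 and 0.062 m and y of filter_b in the frame of pad between -0.097 and 0.097 m and z of filter_b in the frame of pad between 0.008 and 0.016 m and x of ring_a in the frame of pad between -0.062 and 0.062 m and y of ring_a in the frame of pad between -0.097 and 0.097 m and z of ring_a in the frame of pad between 0.008 and 0.016 m and x of ring_b in the frame of pad between -0.062 and 0.062 m and y of ring_b in the frame of pad between -0.097 and 0.097 m and z of ring_b in the frame of pad between 0.008 and 0.016 m and value of joint tread below 0.04 rad), for 0.1 s.
At the end, for the whole second after the job is handed in: Every filter and ring present lies flat (within 0.15 rad) on the tray's floor, not stacked; the battery lies in the tray; all at rest; the pedal is up (under 0.04 rad) (x of filter_a in the frame of tray between -0.078 and 0.078 m and y of filter_a in the frame of tray between -0.113 and 0.113 m and z of filter_a in the frame of tray between 0.004 and 0.018 m and angle between the z axis of each of filter_a, filter_b, ring_a, ring_b and the z axis of pad, either way round below 0.15 rad and linear speed of each of filter_a, filter_b, ring_a, ring_b, battery below 0.03 m/s and x of filter_b in the frame of tray between -0.078 and 0.078 m and y of filter_b in the frame of tray between -0.113 and 0.113 m and z of filter_b in the frame of tray between 0.004 and 0.018 m and x of ring_a in the frame of tray between -0.078 and 0.078 m and y of ring_a in the frame of tray between -0.113 and 0.113 m and z of ring_a in the frame of tray between 0.004 and 0.018 m and x of ring_b in the frame of tray between -0.078 and 0.078 m and y of ring_b in the frame of tray between -0.113 and 0.113 m and z of ring_b in the frame of tray between 0.004 and 0.018 m and x of battery in the frame of tray between -0.078 and 0.078 m and y of battery in the frame of tray between -0.113 and 0.113 m and z of battery in the frame of tray between 0.004 and 0.032 m and value of joint tread below 0.04 rad); the robot touches nothing.
It fails at once if the bracket is shifted by more than 3 cm (distance of bracket from where it was at the start of the episode above 0.03 m).
It fails at once if the bulb is shifted by more than 3 cm (distance of bulb from where it was at the start of the episode above 0.03 m).
Of filter_a, filter_b, ring_a, ring_b only 2 to 3 are there at a start; the rules pass over those that are not, and their reading is None.
At some moment in a run one of filter_a, filter_b, ring_a, ring_b may be knocked a few centimetres aside while the robot is not near it.
Once in a run the grip may slacken for a moment while it holds something.
It also fails if it takes over 210 s, if anything falls off the work surface, if the arm or the gripper's body presses on something with over 40 N, if the wrist force passes 120 N, or if a joint passes its speed limit or range.

### The arm

A 6-joint arm with a two-finger parallel gripper is mounted at the origin on the work surface. World frame = base frame: x ahead of the robot, y to its left, z up, the work surface at z = 0. Lengths are in m, angles in rad, forces in N, time in s.
With the tool pointing down it reaches from about 0.35 to 0.85 m from the base axis. Payload 8.1 kg.
Tool frame: the origin (TCP) lies midway between the tips of the shut fingers; the grasp point (between the pads) lies 19 mm behind it; z points along the fingers, y is the line along which they close (so a half turn about z gives the same grasp; the last joint's range is limited). The gripper opens to 85 mm and grips with 20 to 120 N. Pads are 22 mm wide; open, the fingers measure 114 mm over their backs; the gripper's body (76 mm by 85 mm) begins 54 mm behind the grasp point. The pads swing forward as they close: fully open they stand 13 mm farther back than shut.
Start: joints at [1.02, 0.13, 1.488, -0, 1.523, -0.085], TCP at [0.269, 0.536, 0.231] pointing down, gripper open.
Joint ranges: [-2.96, 2.96], [-0.89, 2.26], [0.02, 2.5], [-1.34, 4.48], [0, 2.73], [-2.66, 2.66]. Speed limits (rad/s): [2.39, 2.39, 2.79, 3.14, 3.14, 3.14].

### API

Orientations are given as a rotation vector (axis times angle).
In Python, from cell import arm gives the robot as it stands.
- The arm moves only by the tool send_rows, never from a script. Its argument "rows" is a list of rows, each an object with "translation": the shift along the world's x, y, z as a fraction of full scale, a list of three; "twist": the turn about the world's z as a fraction of full scale; "grip": the opening, from -1 (shut) to 1 (fully open). In form: [{"translation": [tx, ty, tz], "twist": twist, "grip": grip}, ...]. A call has 1 to 8 rows; each row is the pose to reach, as a shift and turn from the pose commanded when the call began, turning the shorter way round; what a row does not reach only later rows make up. Full scale, the value 1, is 0.3 m for a shift and 2 pi rad for a turn. A row lasts 1/10 s, in which the tool goes at most 50 mm and 8.59 degrees, less where a joint would pass 70% of its speed; a pose out of reach is approached as far as the arm can. A call with a number of a shift or a turn outside -1 to 1 is refused whole. A call with a gripper value outside its range is refused whole. The fingers move at their own pace and stop on an object; "grip_force" is the grip in N (left out, the last holds). Time passes only in rows, so rows that repeat a pose let the fingers close. It gives the time, the measured TCP pose, the force, the opening and the grip force at its end, in the units of the state.
- arm.get_obs(): the state, without advancing time (a new reading comes with each control period).
- arm.grab_frame(name): name is "scene" or "side" or "wrist"; returns a dict with "frame" (400x640x3 uint8, blue, green, red), "intrinsics" (3x3 intrinsics, pixels), "R" (3x3) and "t" (3): a world point X has camera coordinates R X + t; the wrist camera has in their place "T_tool_cam" (4x4, takes a point from camera to tool coordinates, whose origin is the TCP and whose axes are the flange's). Camera axes: x right, y down, z forward; pixel columns grow to the right and rows downward; lengths in m; the calibration is good to about 2 mm. A picture is of the moment at which its call begins: read the wrist's pose just before it. There is no depth.
- arm.close_job(): hands the job in; it is judged then, once.
The state is a dict: "time": time; "joint_positions": joint angles; "qvel": joint speeds; "joint_efforts": joint torques, N m; "ee_pos": TCP position; "ee_rot": TCP orientation; "contact_force": force on the tool from outside, world axes, zero at the start; "ft_torque": the same for the moment, N m; "grip_width": opening from 0.0 (shut) to 1.0 (fully open); "grip_force": force on a finger pad.
Only numpy, scipy, OpenCV 4.12 (cv2) and the standard library are available. Lean on these libraries where they do the work, as an engineer would, in place of code of your own. Each camera call takes 0.05 s, during which the arm holds its last target. There are 200 camera calls.

## Working session

There is one attempt and no reset: what is moved stays moved. The work goes in short steps, Python scripts to look and compute and a tool call to move; the robot and the scene stay as the last step left them, time stands still between calls to the robot, and variables do not carry over. Pictures are saved under pics/ and viewed, at most 14 in all, crops included, and the job is handed in when it is done.

Besides the shell and the picture viewer there is one more tool, called after "Request:" in YAML: its name, and indented under it one key for each argument. send_rows: Moves the arm, as the interface text tells. Its arguments: {"type":"object","properties":{"rows":{"type":"array"},"grip_force":{"type":"number"}},"required":["rows"]}

```bash
ls; mkdir -p pics; python3 - <<'E'
from cell import arm
import cv2,numpy as np
o=arm.get_obs();print(o['time'],o['ee_pos'],o['ee_rot'],o['grip_width'])
for n in("scene","side","wrist"):
    f=arm.grab_frame(n);cv2.imwrite(f"pics/{n}0.png",f["frame"]);np.savez(f"pics/{n}0.npz",**f)
    print(n,f["intrinsics"].tolist(),{k:np.round(f[k],3).tolist() for k in f if k not in("frame","intrinsics")})
E
```

```text
pics
0.0 [0.26918614 0.53561296 0.23022591] [-7.24960859e-01 -3.05623013e+00  2.78912683e-03] 1.0012122236664132
scene [[505.86937567073255, 0.0, 330.0275850482235], [0.0, 505.86937567073255, 209.69955460702778], [0.0, 0.0, 1.0]] {'R': [[-0.37, 0.929, -0.001], [0.772, 0.307, -0.557], [-0.517, -0.207, -0.831]], 't': [0.227, -0.409, 1.719]}
side [[422.3762988737223, 0.0, 322.17404143188116], [0.0, 422.3762988737223, 202.88476876091346], [0.0, 0.0, 1.0]] {'R': [[0.745, -0.667, 0.01], [-0.313, -0.363, -0.878], [0.589, 0.651, -0.479]], 't': [-0.463, 0.256, 0.633]}
wrist [[331.9424981178063, 0.0, 317.202540441828], [0.0, 331.9424981178063, 203.01225738753823], [0.0, 0.0, 1.0]] {'T_tool_cam': [[-0.0, -0.949, -0.315, 0.082], [1.0, -0.0, -0.001, 0.0], [0.0, -0.315, 0.949, -0.143], [0.0, 0.0, 0.0, 1.0]]}
```

View pics/scene0.png

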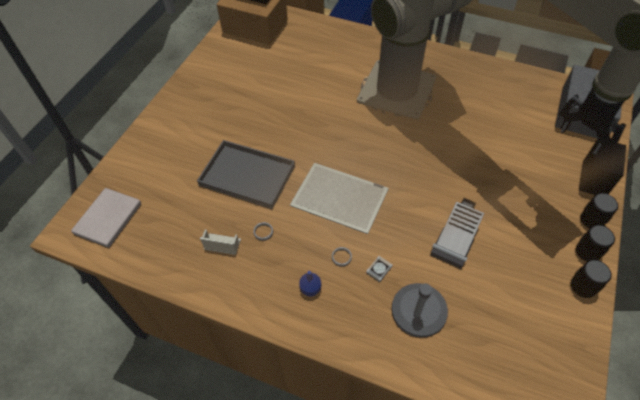

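View pics/side0.png

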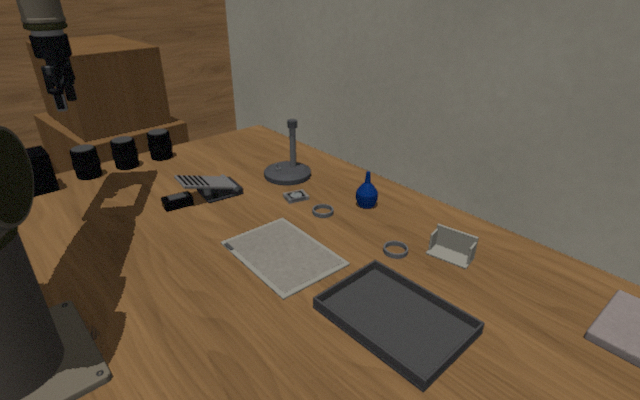

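The scene view shows the tray around (247,174), pad (340,197), ring at (263,231), ring at (341,256), filter at (378,269), and pedal (460,232) with the battery at its tip (467,205). Bracket, bulb and lamp are beyond the row.

```bash
cat > h.py <<'E'
import numpy as np,cv2
from scipy.spatial.transform import Rotation as Ro
from cell import arm
def pose(f,o=None):
    "camera rotation (cam->world) and centre"
    if "R" in f: R=np.array(f["R"]).T; return R,-R@np.array(f["t"])
    T=np.array(f["T_tool_cam"]);Rt=Ro.from_rotvec(o["ee_rot"]).as_matrix()
    return Rt@T[:3,:3],np.array(o["ee_pos"])+Rt@T[:3,3]
def px(f,uv,z,o=None):
    R,c=pose(f,o);uv=np.atleast_2d(uv).astype(float)
    d=np.c_[uv,np.ones(len(uv))]@np.linalg.inv(f["intrinsics"]).T@R.T
    return (c+d*((z-c[2])/d[:,2])[:,None])[:,:2]
def proj(f,X,o=None):
    R,c=pose(f,o);p=(np.atleast_2d(X)-c)@R@np.array(f["intrinsics"]).T
    return p[:,:2]/p[:,2:]
def grab(n,save=None):
    o=arm.get_obs();f=arm.grab_frame(n)
    if save: cv2.imwrite(f"pics/{save}.png",f["frame"])
    return f,o
E
python3 - <<'E'
from h import *
s=dict(np.load("pics/scene0.npz"));d=dict(np.load("pics/side0.npz"))
P=lambda n,f,uv,z:print(n,np.round(px(f,uv,z),3).tolist())
P("tray sc",s,[(222,143),(294,158),(275,205),(200,182)],.025)
P("tray sd",d,[(377,264),(481,322),(428,378),(314,307)],.025)
P("pad sc",s,[(316,166),(387,184),(368,229),(292,204)],.006)
P("pad sd",d,[(281,220),(347,263),(288,292),(221,244)],.006)
P("ringR",s,(263,231),.006);P("ringR",d,(395.5,250),.006)
P("ringL",s,(341,256.5),.006);P("ringL",d,(322.5,211.5),.006)
P("filt",s,(378,269),.012);P("filt",d,(296,196),.012)
P("filt corners sd",d,[(304,191),(309,198),(288,202),(283,195)],.012)
P("filt corners sc",s,[(376,258),(391,264),(381,279),(367,273)],.012)
P("batt sd",d,[(163,201),(191,195)],.028)
P("batt sc",s,[(463,201),(476,202)],.028)
P("tread tip sc",s,[(459,202),(484,211)],.061)
P("pedal heel sc",s,[(435,250),(464,262)],.029)
P("bulb",s,(311,290),.03);P("bracket",s,(220,245),.03);P("lamp",s,(420,310),.026)
E
```

```text
tray sc [[0.45, -0.422], [0.423, -0.193], [0.599, -0.173], [0.606, -0.41]]
tray sd [[0.589, -0.199], [0.6, -0.419], [0.442, -0.427], [0.415, -0.209]]
pad sc [[0.413, -0.126], [0.398, 0.094], [0.566, 0.094], [0.567, -0.136]]
pad sd [[0.566, 0.088], [0.565, -0.139], [0.418, -0.131], [0.405, 0.092]]
ringR [[0.679, -0.174]]
ringR [[0.677, -0.175]]
ringL [[0.674, 0.056]]
ringL [[0.67, 0.053]]
filt [[0.676, 0.16]]
filt [[0.665, 0.153]]
filt corners sd [[0.7, 0.161], [0.684, 0.122], [0.628, 0.14], [0.642, 0.18]]
filt corners sc [[0.647, 0.145], [0.649, 0.187], [0.7, 0.177], [0.698, 0.137]]
batt sd [[0.378, 0.324], [0.446, 0.309]]
batt sc [[0.392, 0.316], [0.382, 0.35]]
tread tip sc [[0.425, 0.305], [0.429, 0.375]]
pedal heel sc [[0.576, 0.284], [0.582, 0.363]]
bulb [[0.804, 0.024]]
bracket [[0.773, -0.252]]
lamp [[0.752, 0.294]]
```

Request:
send_rows:
  rows:
    - {"translation": [0.2,-0.667,0.1],"twist": 0.07,"grip": 1}
    - {"translation": [0.2,-0.667,0.1],"twist": 0.07,"grip": 1}
    - {"translation": [0.2,-0.667,0.1],"twist": 0.07,"grip": 1}
    - {"translation": [0.2,-0.667,0.1],"twist": 0.07,"grip": 1}
    - {"translation": [0.2,-0.667,0.1],"twist": 0.07,"grip": 1}
    - {"translation": [0.2,-0.667,0.1],"twist": 0.07,"grip": 1}
    - {"translation": [0.2,-0.667,0.1],"twist": 0.07,"grip": 1}
    - {"translation": [0.2,-0.667,0.1],"twist": 0.07,"grip": 1}

```text
time: 0.95
ee_pos: [0.3289, 0.337, 0.2608]
ee_rot: [-0.039, -3.141, 0.0]
contact_force: [-0.6, 0.9, -0.0]
grip_width: 1.0
grip_force: 0.0
```

```bash
python3 - <<'E'
from h import *
f,o=grab("wrist","w1");np.savez("pics/w1.npz",**f,ee_pos=o["ee_pos"],ee_rot=o["ee_rot"])
print(o["time"],o["ee_pos"],Ro.from_rotvec(o["ee_rot"]).as_matrix().round(3).tolist())
E
```

```text
0.95 [0.32894279 0.33697166 0.26081556] [[-1.0, 0.025, -0.001], [0.025, 1.0, -0.0], [0.001, -0.0, -1.0]]
```

View pics/w1.png

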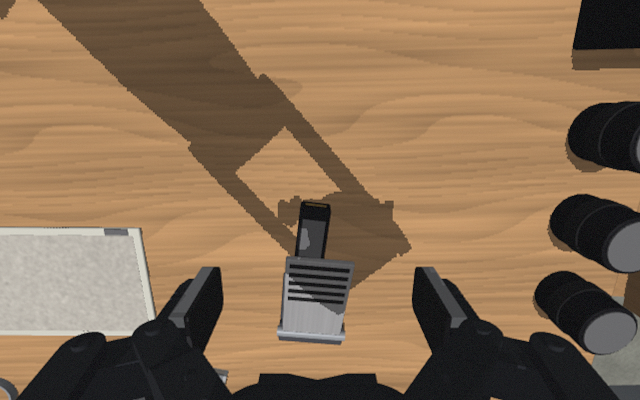

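Wrist view: battery top from its near end around (302,208)-(329,208) down to the tread tip edge (288,258)-(353,264); heel edge at (278,341)-(345,343).

```bash
python3 - <<'E'
from h import *
f=dict(np.load("pics/w1.npz"));
P=lambda n,uv,z:print(n,np.round(px(f,uv,z,f),3).tolist())
P("batt end bottom",[(304,201),(331,203)],.0);P("batt end top",[(302,208),(329,209)],.028);P("batt at tip",[(295,257),(324,259)],.028)
P("tip",[(288,259),(353,264)],.061);P("heel",[(278,341),(345,343)],.029)
P("pad corner",[(139,229),(154,328)],.006)
im=f["frame"];cv2.imwrite("pics/w1c.png",cv2.resize(im[180:360,240:400],None,fx=3.3,fy=3.3,interpolation=cv2.INTER_CUBIC))
E
```

```text
batt end bottom [[0.378, 0.319], [0.381, 0.354]]
batt end top [[0.377, 0.318], [0.379, 0.35]]
batt at tip [[0.443, 0.306], [0.446, 0.343]]
tip [[0.428, 0.301], [0.436, 0.376]]
heel [[0.57, 0.277], [0.576, 0.37]]
pad corner [[0.409, 0.104], [0.563, 0.096]]
```

View pics/w1c.png

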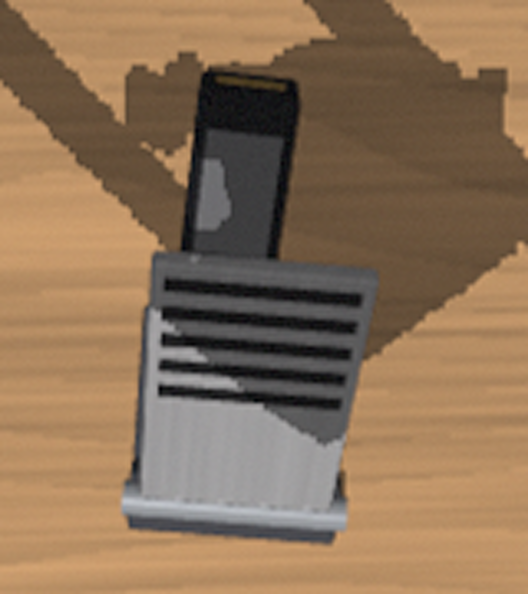

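Request:
send_rows:
  rows:
    - {"translation": [0.227,-0.018,0],"twist": -0.015,"grip": 1}
    - {"translation": [0.227,-0.018,-0.2],"twist": -0.015,"grip": 1}
    - {"translation": [0.227,-0.018,-0.4],"twist": -0.015,"grip": 1}
    - {"translation": [0.227,-0.018,-0.55],"twist": -0.015,"grip": 1}
    - {"translation": [0.227,-0.018,-0.7],"twist": -0.015,"grip": 1}
    - {"translation": [0.227,-0.018,-0.8],"twist": -0.015,"grip": 1}
    - {"translation": [0.227,-0.018,-0.85],"twist": -0.015,"grip": 1}
    - {"translation": [0.227,-0.018,-0.85],"twist": -0.015,"grip": 1}

```text
time: 1.8
ee_pos: [0.3951, 0.3299, 0.0036]
ee_rot: [-0.187, -3.131, 0.006]
contact_force: [1.0, 0.1, 1.2]
grip_width: 1.001
grip_force: 0.0
```

Request:
send_rows:
  rows:
    - {"translation": [0,0,0],"twist": 0,"grip": -1}
    - {"translation": [0,0,0],"twist": 0,"grip": -1}
    - {"translation": [0,0,0],"twist": 0,"grip": -1}
    - {"translation": [0,0,0],"twist": 0,"grip": -1}
    - {"translation": [0,0,0],"twist": 0,"grip": -1}
    - {"translation": [0,0,0],"twist": 0,"grip": -1}
    - {"translation": [0,0,0],"twist": 0,"grip": -1}
    - {"translation": [0,0,0],"twist": 0,"grip": -1}
  grip_force: 50

```text
time: 2.6
ee_pos: [0.3993, 0.3318, 0.0089]
ee_rot: [0.189, 3.133, 0.004]
contact_force: [-0.8, -1.4, 8.0]
grip_width: 0.438
grip_force: 49.9
```

Request:
send_rows:
  rows:
    - {"translation": [0,0,0.01],"twist": 0,"grip": -1}
    - {"translation": [-0.05,0.006,0.012],"twist": 0,"grip": -1}
    - {"translation": [-0.1,0.012,0.012],"twist": 0,"grip": -1}
    - {"translation": [-0.15,0.02,0.012],"twist": 0,"grip": -1}
    - {"translation": [-0.2,0.025,0.05],"twist": 0,"grip": -1}
    - {"translation": [-0.22,0.025,0.2],"twist": 0,"grip": -1}
    - {"translation": [-0.22,0.025,0.35],"twist": 0,"grip": -1}
    - {"translation": [-0.22,0.025,0.4],"twist": 0,"grip": -1}

```text
time: 3.4
ee_pos: [0.3319, 0.34, 0.131]
ee_rot: [0.186, 3.132, 0.007]
contact_force: [0.6, 0.4, -1.0]
grip_width: 0.432
grip_force: 50.2
```

Request:
send_rows:
  rows:
    - {"translation": [0.2,-0.33,0],"twist": 0.015,"grip": -1}
    - {"translation": [0.2,-0.33,0],"twist": 0.015,"grip": -1}
    - {"translation": [0.2,-0.66,0],"twist": 0.015,"grip": -1}
    - {"translation": [0.2,-0.66,0],"twist": 0.015,"grip": -1}
    - {"translation": [0.2,-1,0],"twist": 0.015,"grip": -1}
    - {"translation": [0.2,-1,0],"twist": 0.015,"grip": -1}
    - {"translation": [0.2,-1,0],"twist": 0.015,"grip": -1}
    - {"translation": [0.2,-1,0],"twist": 0.015,"grip": -1}

```text
time: 4.2
ee_pos: [0.3906, 0.0367, 0.1258]
ee_rot: [-0.046, -3.141, 0.001]
contact_force: [0.2, 0.8, -1.0]
grip_width: 0.432
grip_force: 50.3
```

Request:
send_rows:
  rows:
    - {"translation": [0.2,-0.33,0],"twist": 0.017,"grip": -1}
    - {"translation": [0.2,-0.33,0],"twist": 0.017,"grip": -1}
    - {"translation": [0.3,-0.66,0],"twist": 0.017,"grip": -1}
    - {"translation": [0.3,-0.66,0],"twist": 0.017,"grip": -1}
    - {"translation": [0.383,-1,0],"twist": 0.017,"grip": -1}
    - {"translation": [0.383,-1,0],"twist": 0.017,"grip": -1}
    - {"translation": [0.383,-1,0],"twist": 0.017,"grip": -1}
    - {"translation": [0.383,-1,0],"twist": 0.017,"grip": -1}

```text
time: 5.0
ee_pos: [0.5072, -0.2629, 0.1257]
ee_rot: [0.124, -3.139, 0.0]
contact_force: [0.1, -0.2, -1.1]
grip_width: 0.434
grip_force: 50.5
```

Request:
send_rows:
  rows:
    - {"translation": [0,-0.15,0],"twist": 0,"grip": -1}
    - {"translation": [0,-0.3,0],"twist": 0,"grip": -1}
    - {"translation": [0,-0.387,0],"twist": 0,"grip": -1}
    - {"translation": [0,-0.387,-0.1],"twist": 0,"grip": -1}
    - {"translation": [0,-0.387,-0.2],"twist": 0,"grip": -1}
    - {"translation": [0,-0.387,-0.27],"twist": 0,"grip": -1}
    - {"translation": [0,-0.387,-0.33],"twist": 0,"grip": -1}
    - {"translation": [0,-0.387,-0.36],"twist": 0,"grip": -1}

```text
time: 5.8
ee_pos: [0.5061, -0.3741, 0.0156]
ee_rot: [0.13, -3.136, -0.006]
contact_force: [-0.2, 0.1, -1.7]
grip_width: 0.429
grip_force: 50.5
```

Request:
send_rows:
  rows:
    - {"translation": [0,0,-0.015],"twist": 0,"grip": -1}
    - {"translation": [0,0,-0.015],"twist": 0,"grip": -1}
    - {"translation": [0,0,-0.015],"twist": 0,"grip": 0.03}
    - {"translation": [0,0,-0.015],"twist": 0,"grip": 0.03}
    - {"translation": [0,0,-0.015],"twist": 0,"grip": 0.03}
    - {"translation": [0,0,0.15],"twist": 0,"grip": 0.03}
    - {"translation": [0,0,0.3],"twist": 0,"grip": 0.03}
    - {"translation": [0,0,0.6],"twist": 0,"grip": 1}

```text
time: 6.6
ee_pos: [0.5058, -0.3775, 0.159]
ee_rot: [0.127, -3.138, -0.002]
contact_force: [0.4, -0.5, 0.3]
grip_width: 0.669
grip_force: 0.0
```

Request:
send_rows:
  rows:
    - {"translation": [-0.1,0.3,0.2],"twist": 0,"grip": 1}
    - {"translation": [-0.1,0.5,0.3],"twist": 0,"grip": 1}
    - {"translation": [-0.1,0.6,0.3],"twist": 0,"grip": 1}
    - {"translation": [-0.1,0.6,0.3],"twist": 0,"grip": 1}
    - {"translation": [-0.1,0.6,0.3],"twist": 0,"grip": 1}
    - {"translation": [-0.1,0.6,0.3],"twist": 0,"grip": 1}

```text
time: 7.2
ee_pos: [0.4771, -0.1972, 0.2497]
ee_rot: [-0.13, 3.136, -0.003]
contact_force: [-0.5, 0.0, 0.2]
grip_width: 1.0
grip_force: 0.0
```

```bash
python3 - <<'E'
from h import *
f,o=grab("wrist","w2");np.savez("pics/w2.npz",**f,ee_pos=o["ee_pos"],ee_rot=o["ee_rot"]);print(o["ee_pos"],o["ee_rot"],o["time"])
E
```

```text
[ 0.47710473 -0.197216    0.24971778] [-1.30262009e-01  3.13635270e+00 -2.59904678e-03] 7.2
```

View pics/w2.png

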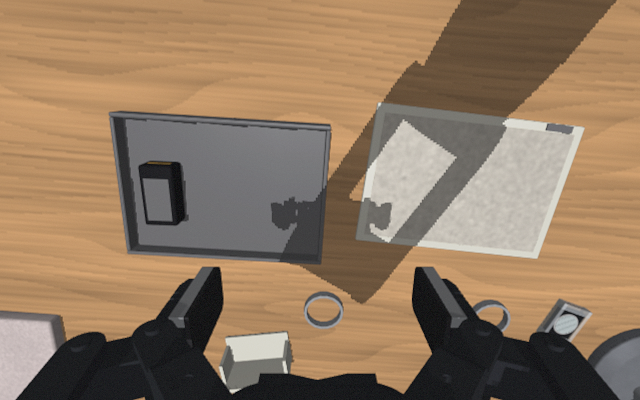

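Battery lies in the tray at (163,195); tray corners (110,112),(330,124),(322,263),(127,256); pad (379,103),(583,127),(538,258),(357,240); ring (323,310), second ring (490,315), filter (566,321).

```bash
cat > /dev/null; python3 - <<'E'
from h import *
f=dict(np.load("pics/w2.npz"))
P=lambda n,uv,z:print(n,np.round(px(f,uv,z,f),4).tolist())
P("tray",[(110,112),(330,124),(322,263),(127,256)],.025)
P("pad",[(379,103),(583,127),(538,258),(357,240)],.006)
P("batt top",[(142,178),(178,178),(184,223),(149,224)],.033)
P("ring top/bot",[(323,310)],.006);P("ring2",[(490,315)],.006);P("filt",[(566,321)],.012)
h=cv2.cvtColor(f["frame"],cv2.COLOR_BGR2HSV);m=(h[...,1]<70).astype(np.uint8)*255
m[:275]=0;m[:,:290]=0;m[:,360:]=0
c=max(cv2.findContours(m,cv2.RETR_EXTERNAL,cv2.CHAIN_APPROX_NONE)[0],key=cv2.contourArea)
W=px(f,c[:,0,:],.006,f);print("ring1 minEnc@6mm",cv2.minEnclosingCircle(W.astype(np.float32)),cv2.boundingRect(c))
E
```

```text
tray [[0.4337, -0.4234], [0.4267, -0.1874], [0.5956, -0.1813], [0.6061, -0.4222]]
pad [[0.401, -0.1342], [0.4078, 0.1011], [0.5752, 0.0989], [0.5694, -0.1385]]
batt top [[0.502, -0.3912], [0.4986, -0.3511], [0.5525, -0.3468], [0.5572, -0.3877]]
ring top/bot [[0.6782, -0.1724]]
ring2 [[0.667, 0.0586]]
filt [[0.6636, 0.1607]]
ring1 minEnc@6mm ((0.8157064914703369, -0.15784509479999542), 0.05770266428589821) (290, 374, 70, 26)
```

Request:
send_rows:
  rows:
    - {"translation": [0.3,0.05,-0.1],"twist": 0,"grip": 1}
    - {"translation": [0.5,0.082,-0.2],"twist": 0,"grip": 1}
    - {"translation": [0.67,0.082,-0.3],"twist": 0,"grip": 1}
    - {"translation": [0.67,0.082,-0.45],"twist": 0,"grip": 1}
    - {"translation": [0.67,0.082,-0.6],"twist": 0,"grip": 1}
    - {"translation": [0.67,0.082,-0.6],"twist": 0,"grip": 1}
    - {"translation": [0.67,0.082,-0.6],"twist": 0,"grip": 1}
    - {"translation": [0.67,0.082,-0.6],"twist": 0,"grip": 1}

```text
time: 8.05
ee_pos: [0.6758, -0.1744, 0.0659]
ee_rot: [0.125, -3.135, -0.002]
contact_force: [0.8, 0.3, 1.1]
grip_width: 0.997
grip_force: 0.0
```

```bash
python3 - <<'E'
from h import *
f,o=grab("wrist","w3");print(o["ee_pos"],o["ee_rot"],o["time"])
g=cv2.cvtColor(f["frame"],cv2.COLOR_BGR2HSV);m=((g[...,1]<70)).astype(np.uint8)*255
print(proj(f,[.678,-.1725,.006],o))
for c in cv2.findContours(m,cv2.RETR_EXTERNAL,cv2.CHAIN_APPROX_NONE)[0]:
    if cv2.contourArea(c)>400:
        W=px(f,c[:,0,:],.012,o).astype(np.float32);print(cv2.boundingRect(c),cv2.minEnclosingCircle(W))
E
```

```text
[ 0.67582319 -0.17435501  0.06585976] [ 1.24936339e-01 -3.13467353e+00 -2.03292973e-03] 8.05
[[318.81361796 227.7198587 ]]
(16, 267, 602, 133) ((0.8184927701950073, -0.1625138819217682), 0.2332344949245453)
(614, 214, 26, 67) ((0.6733875274658203, 0.037851057946681976), 0.024982484057545662)
(278, 188, 84, 82) ((0.6773284673690796, -0.171954944729805), 0.02861136756837368)
(390, 0, 250, 86) ((0.5599231719970703, -0.07122278213500977), 0.07243990898132324)
(0, 0, 318, 103) ((0.5752960443496704, -0.2707270383834839), 0.09099562466144562)
```

View pics/w3.png

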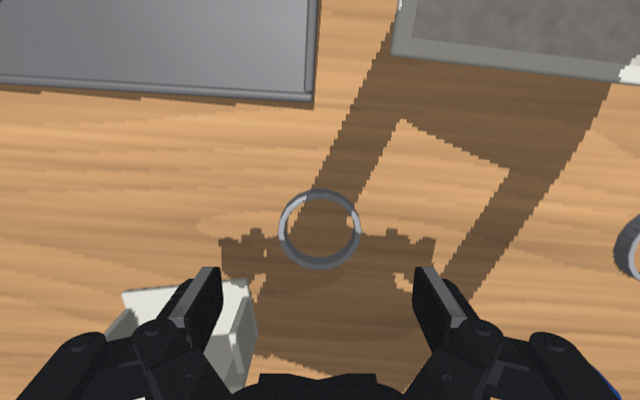

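Ring seen at (319,229) centred between the fingers; bracket clear at left.

Request:
send_rows:
  rows:
    - {"translation": [0.003,0,-0.12],"twist": 0,"grip": 1}
    - {"translation": [0.003,0,-0.2],"twist": 0,"grip": 1}
    - {"translation": [0.003,0,-0.238],"twist": 0,"grip": 1}
    - {"translation": [0.003,0,-0.238],"twist": 0,"grip": -1}
    - {"translation": [0.003,0,-0.238],"twist": 0,"grip": -1}
    - {"translation": [0.003,0,-0.238],"twist": 0,"grip": -1}
    - {"translation": [0.003,0,-0.238],"twist": 0,"grip": -1}
    - {"translation": [0.003,0,-0.238],"twist": 0,"grip": -1}
  grip_force: 40

```text
time: 8.9
ee_pos: [0.6804, -0.1743, 0.0006]
ee_rot: [-0.127, 3.135, -0.003]
contact_force: [-2.0, -0.1, 6.5]
grip_width: 0.608
grip_force: 42.0
```

Request:
send_rows:
  rows:
    - {"translation": [0,0,0.05],"twist": 0,"grip": -1}
    - {"translation": [0,0,0.12],"twist": 0,"grip": -1}
    - {"translation": [0,0,0.2],"twist": 0,"grip": -1}
    - {"translation": [0,0,0.2],"twist": 0,"grip": -1}

```text
time: 9.3
ee_pos: [0.6821, -0.1746, 0.0638]
ee_rot: [-0.127, 3.13, -0.005]
contact_force: [0.8, -1.0, 1.4]
grip_width: 0.606
grip_force: 42.0
```

Request:
send_rows:
  rows:
    - {"translation": [-0.3,0.12,0.05],"twist": -0.008,"grip": -1}
    - {"translation": [-0.5,0.2,0.05],"twist": -0.008,"grip": -1}
    - {"translation": [-0.7,0.28,0.05],"twist": -0.008,"grip": -1}
    - {"translation": [-0.76,0.298,0],"twist": -0.008,"grip": -1}
    - {"translation": [-0.76,0.298,-0.05],"twist": -0.008,"grip": -1}
    - {"translation": [-0.76,0.298,-0.12],"twist": -0.008,"grip": -1}
    - {"translation": [-0.76,0.298,-0.16],"twist": -0.008,"grip": -1}
    - {"translation": [-0.76,0.298,-0.175],"twist": -0.008,"grip": -1}

```text
time: 10.1
ee_pos: [0.4498, -0.0836, 0.0057]
ee_rot: [0.048, -3.138, -0.002]
contact_force: [-11.6, 6.9, 35.3]
grip_width: 0.604
grip_force: 46.2
```

Request:
send_rows:
  rows:
    - {"translation": [0,0,0],"twist": 0,"grip": -1}
    - {"translation": [0,0,0],"twist": 0,"grip": 0.45}
    - {"translation": [0,0,0],"twist": 0,"grip": 0.45}
    - {"translation": [0,0,0],"twist": 0,"grip": 0.45}
    - {"translation": [0,0,0.1],"twist": 0,"grip": 0.45}
    - {"translation": [0,0,0.25],"twist": 0,"grip": 1}
    - {"translation": [0,0,0.4],"twist": 0,"grip": 1}
    - {"translation": [0,0,0.4],"twist": 0,"grip": 1}

```text
time: 10.9
ee_pos: [0.4552, -0.0855, 0.1318]
ee_rot: [-0.048, 3.13, -0.006]
contact_force: [1.1, 0.1, 0.3]
grip_width: 0.998
grip_force: 0.0
```

Request:
send_rows:
  rows:
    - {"translation": [0.2,0.13,0],"twist": 0,"grip": 1}
    - {"translation": [0.4,0.26,-0.05],"twist": 0,"grip": 1}
    - {"translation": [0.6,0.4,-0.1],"twist": 0,"grip": 1}
    - {"translation": [0.73,0.467,-0.15],"twist": 0,"grip": 1}
    - {"translation": [0.73,0.467,-0.185],"twist": 0,"grip": 1}
    - {"translation": [0.73,0.467,-0.185],"twist": 0,"grip": 1}
    - {"translation": [0.73,0.467,-0.185],"twist": 0,"grip": 1}

```text
time: 11.6
ee_pos: [0.6694, 0.0577, 0.0656]
ee_rot: [0.051, -3.138, -0.0]
contact_force: [-1.1, -0.3, -0.6]
grip_width: 0.999
grip_force: 0.0
```

```bash
cat >> h.py <<'E'
def near(f,o,x,y,z,amin=300):
    "grey blobs (low saturation) whose centre lies near x,y: circle and rectangle in world"
    g=cv2.cvtColor(f["frame"],cv2.COLOR_BGR2HSV);m=(g[...,1]<70).astype(np.uint8)*255
    for c in cv2.findContours(m,cv2.RETR_EXTERNAL,cv2.CHAIN_APPROX_NONE)[0]:
        if cv2.contourArea(c)<amin: continue
        W=px(f,c[:,0,:],z,o).astype(np.float32);C,r=cv2.minEnclosingCircle(W)
        if np.hypot(C[0]-x,C[1]-y)<.08: print(cv2.boundingRect(c),"circ",np.round(C,4),round(r,4),"rect",np.round(np.array(cv2.minAreaRect(W)[0]),4),np.round(cv2.boxPoints(cv2.minAreaRect(W)),4).tolist())
E
python3 - <<'E'
from h import *
f,o=grab("wrist","w4");print(o["ee_pos"],o["ee_rot"],o["time"])
near(f,o,.67,.057,.012);near(f,o,.667,.158,.012)
E
```

```text
[0.66939133 0.057675   0.06555867] [ 5.10247159e-02 -3.13775021e+00 -4.39257189e-04] 11.6
(275, 188, 84, 82) circ [0.6707 0.0578] 0.0283 rect [0.6709 0.058 ] [[0.6362000107765198, 0.04100000113248825], [0.6897000074386597, 0.02419999986886978], [0.7056000232696533, 0.07490000128746033], [0.6521000266075134, 0.0917000025510788]]
(425, 177, 108, 104) circ [0.6682 0.1607] 0.0386 rect [0.6686 0.1603] [[0.6327999830245972, 0.1446000039577484], [0.6902999877929688, 0.12780000269412994], [0.7044000029563904, 0.1761000007390976], [0.6468999981880188, 0.19290000200271606]]
```

View pics/w4.png

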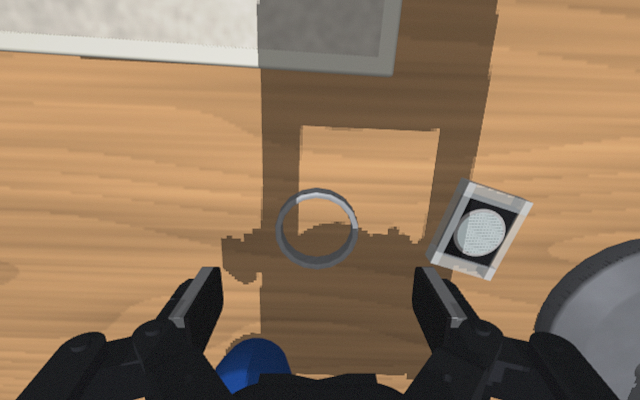

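Ring at (317,228) between the fingers; filter at (480,231), long side tilted.

Request:
send_rows:
  rows:
    - {"translation": [0.003,0.003,-0.12],"twist": 0,"grip": 1}
    - {"translation": [0.003,0.003,-0.2],"twist": 0,"grip": 1}
    - {"translation": [0.003,0.003,-0.238],"twist": 0,"grip": 1}
    - {"translation": [0.003,0.003,-0.238],"twist": 0,"grip": -1}
    - {"translation": [0.003,0.003,-0.238],"twist": 0,"grip": -1}
    - {"translation": [0.003,0.003,-0.238],"twist": 0,"grip": -1}
    - {"translation": [0.003,0.003,-0.238],"twist": 0,"grip": -1}
    - {"translation": [0.003,0.003,-0.238],"twist": 0,"grip": -1}

```text
time: 12.45
ee_pos: [0.672, 0.0567, 0.0001]
ee_rot: [-0.048, 3.138, -0.001]
contact_force: [-2.3, -0.3, 7.7]
grip_width: 0.614
grip_force: 42.4
```

Request:
send_rows:
  rows:
    - {"translation": [0,0,0.05],"twist": 0,"grip": -1}
    - {"translation": [0,0,0.12],"twist": 0,"grip": -1}
    - {"translation": [0,0,0.2],"twist": 0,"grip": -1}
    - {"translation": [0,0,0.2],"twist": 0,"grip": -1}

```text
time: 12.85
ee_pos: [0.6738, 0.0572, 0.0636]
ee_rot: [-0.048, 3.133, -0.0]
contact_force: [1.0, 0.4, 1.4]
grip_width: 0.615
grip_force: 42.0
```

Request:
send_rows:
  rows:
    - {"translation": [-0.2,-0.1,0.03],"twist": 0,"grip": -1}
    - {"translation": [-0.4,-0.2,0.03],"twist": 0,"grip": -1}
    - {"translation": [-0.51,-0.26,0],"twist": 0,"grip": -1}
    - {"translation": [-0.51,-0.26,-0.05],"twist": 0,"grip": -1}
    - {"translation": [-0.51,-0.26,-0.1],"twist": 0,"grip": -1}
    - {"translation": [-0.51,-0.26,-0.14],"twist": 0,"grip": -1}
    - {"translation": [-0.51,-0.26,-0.155],"twist": 0,"grip": -1}
    - {"translation": [-0.51,-0.26,-0.167],"twist": 0,"grip": -1}

```text
time: 13.65
ee_pos: [0.5181, -0.0206, 0.0071]
ee_rot: [-0.049, 3.141, 0.0]
contact_force: [-0.5, -1.2, 0.1]
grip_width: 0.607
grip_force: 42.0
```

Request:
send_rows:
  rows:
    - {"translation": [0,0,0],"twist": 0,"grip": -1}
    - {"translation": [0,0,0],"twist": 0,"grip": 0.45}
    - {"translation": [0,0,0],"twist": 0,"grip": 0.45}
    - {"translation": [0,0,0],"twist": 0,"grip": 0.45}
    - {"translation": [0,0,0.1],"twist": 0,"grip": 0.45}
    - {"translation": [0,0,0.25],"twist": 0,"grip": 1}
    - {"translation": [0,0,0.4],"twist": 0,"grip": 1}
    - {"translation": [0,0,0.4],"twist": 0,"grip": 1}

```text
time: 14.45
ee_pos: [0.5222, -0.0217, 0.1355]
ee_rot: [-0.048, 3.129, -0.003]
contact_force: [1.4, -0.4, 0.8]
grip_width: 1.0
grip_force: 0.0
```

Request:
send_rows:
  rows:
    - {"translation": [0.15,0.18,0],"twist": -0.02,"grip": 1}
    - {"translation": [0.3,0.36,-0.03],"twist": -0.035,"grip": 1}
    - {"translation": [0.45,0.54,-0.1],"twist": -0.05,"grip": 1}
    - {"translation": [0.5,0.603,-0.15],"twist": -0.05,"grip": 1}
    - {"translation": [0.5,0.603,-0.19],"twist": -0.05,"grip": 1}
    - {"translation": [0.5,0.603,-0.19],"twist": -0.05,"grip": 1}
    - {"translation": [0.5,0.603,-0.19],"twist": -0.05,"grip": 1}

```text
time: 15.15
ee_pos: [0.6659, 0.1603, 0.0677]
ee_rot: [-0.441, -3.107, 0.002]
contact_force: [-0.1, -0.3, 0.4]
grip_width: 0.999
grip_force: 0.0
```

```bash
python3 - <<'E'
from h import *
f,o=grab("wrist","w5");print(o["ee_pos"],o["ee_rot"],o["time"])
near(f,o,.667,.158,.012)
f,o=grab("scene","s1");near(f,o,.667,.158,.012,50)
cv2.imwrite("pics/s1c.png",cv2.resize(f["frame"][130:330,190:510],None,fx=2.4,fy=2.4))
E
```

```text
[0.66593274 0.16033143 0.06773417] [-4.41035902e-01 -3.10651548e+00  2.36967474e-03] 15.15
(288, 184, 71, 89) circ [0.6694 0.1627] 0.0373 rect [0.6689 0.163 ] [[0.6330000162124634, 0.1500999927520752], [0.692300021648407, 0.13279999792575836], [0.704800009727478, 0.17589999735355377], [0.6455000042915344, 0.1931000053882599]]
(366, 256, 27, 26) circ [0.6733 0.1614] 0.0368 rect [0.6729 0.1615] [[0.635699987411499, 0.14730000495910645], [0.6951000094413757, 0.12849999964237213], [0.710099995136261, 0.17560000717639923], [0.6506999731063843, 0.19449999928474426]]
```

View pics/s1c.png

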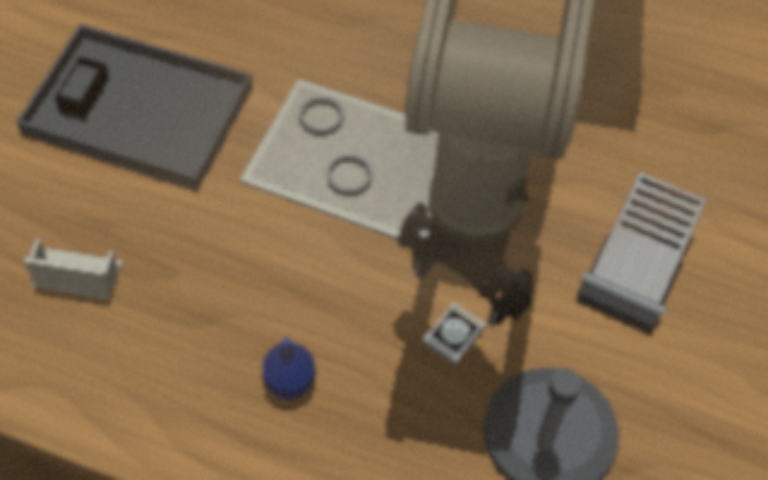

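Both rings lie on the pad (322,116) and (349,176), battery in the tray (82,87), filter untouched at (455,331).

Request:
send_rows:
  rows:
    - {"translation": [0.003,0.006,-0.12],"twist": 0,"grip": 1}
    - {"translation": [0.003,0.006,-0.2],"twist": 0,"grip": 1}
    - {"translation": [0.003,0.006,-0.24],"twist": 0,"grip": 1}
    - {"translation": [0.003,0.006,-0.24],"twist": 0,"grip": -1}
    - {"translation": [0.003,0.006,-0.24],"twist": 0,"grip": -1}
    - {"translation": [0.003,0.006,-0.24],"twist": 0,"grip": -1}
    - {"translation": [0.003,0.006,-0.24],"twist": 0,"grip": -1}
    - {"translation": [0.003,0.006,-0.24],"twist": 0,"grip": -1}

```text
time: 16.05
ee_pos: [0.6702, 0.1618, 0.0014]
ee_rot: [0.443, 3.106, 0.002]
contact_force: [-1.1, -1.2, 7.4]
grip_width: 0.502
grip_force: 41.6
```

Request:
send_rows:
  rows:
    - {"translation": [0,0,0.05],"twist": 0,"grip": -1}
    - {"translation": [0,0,0.12],"twist": 0,"grip": -1}
    - {"translation": [0,0,0.2],"twist": 0,"grip": -1}
    - {"translation": [0,0,0.2],"twist": 0,"grip": -1}

```text
time: 16.45
ee_pos: [0.6717, 0.1624, 0.0648]
ee_rot: [0.443, 3.102, 0.004]
contact_force: [0.5, 0.7, -0.2]
grip_width: 0.499
grip_force: 40.9
```

Request:
send_rows:
  rows:
    - {"translation": [-0.15,-0.08,0.03],"twist": 0.02,"grip": -1}
    - {"translation": [-0.3,-0.17,0.03],"twist": 0.04,"grip": -1}
    - {"translation": [-0.45,-0.26,0.03],"twist": 0.05,"grip": -1}
    - {"translation": [-0.6,-0.35,0.03],"twist": 0.05,"grip": -1}
    - {"translation": [-0.713,-0.403,0],"twist": 0.05,"grip": -1}
    - {"translation": [-0.713,-0.403,-0.05],"twist": 0.05,"grip": -1}
    - {"translation": [-0.713,-0.403,-0.1],"twist": 0.05,"grip": -1}
    - {"translation": [-0.713,-0.403,-0.135],"twist": 0.05,"grip": -1}

```text
time: 17.25
ee_pos: [0.4537, 0.0406, 0.0174]
ee_rot: [-0.047, 3.141, 0.0]
contact_force: [-0.2, -0.4, -1.3]
grip_width: 0.503
grip_force: 40.9
```

Request:
send_rows:
  rows:
    - {"translation": [0,0,-0.02],"twist": 0,"grip": -1}
    - {"translation": [0,0,-0.034],"twist": 0,"grip": -1}
    - {"translation": [0,0,-0.034],"twist": 0,"grip": 0.2}
    - {"translation": [0,0,-0.034],"twist": 0,"grip": 0.2}
    - {"translation": [0,0,-0.034],"twist": 0,"grip": 0.2}
    - {"translation": [0,0,0.1],"twist": 0,"grip": 0.2}
    - {"translation": [0,0,0.25],"twist": 0,"grip": 1}
    - {"translation": [0,0,0.4],"twist": 0,"grip": 1}

```text
time: 18.05
ee_pos: [0.4538, 0.0408, 0.1394]
ee_rot: [0.048, -3.141, -0.0]
contact_force: [1.8, 0.3, 0.4]
grip_width: 0.915
grip_force: 0.0
```

Request:
send_rows:
  rows:
    - {"translation": [0,0.1,0.15],"twist": 0,"grip": -1}
    - {"translation": [0,0.2,0.3],"twist": 0,"grip": -1}
    - {"translation": [0,0.2,0.45],"twist": 0,"grip": -1}
    - {"translation": [0,0.2,0.45],"twist": 0,"grip": -1}
    - {"translation": [0,0.2,0.45],"twist": 0,"grip": -1}
    - {"translation": [0,0.2,0.45],"twist": 0,"grip": -1}

```text
time: 18.65
ee_pos: [0.4538, 0.1006, 0.2717]
ee_rot: [0.048, -3.14, 0.0]
contact_force: [-0.3, 1.2, -0.0]
grip_width: 0.0
grip_force: 0.0
```

```bash
cat >> h.py <<'E'
PAD=(np.array([.488,-.019]),-.027);TRAY=(np.array([.5155,-.3035]),.04)
def loc(fr,p):
    c,a=fr;R=np.array([[np.cos(a),np.sin(a)],[-np.sin(a),np.cos(a)]]);return (R@(np.atleast_2d(p)-c).T).T
E
python3 - <<'E'
from h import *
f,o=grab("wrist","w6");np.savez("pics/w6.npz",**f,ee_pos=o["ee_pos"],ee_rot=o["ee_rot"]);print(o["ee_pos"],o["ee_rot"],o["time"])
E
```

```text
[0.45377567 0.10058642 0.27174053] [ 4.77903602e-02 -3.13973353e+00  3.38712685e-04] 18.65
```

View pics/w6.png

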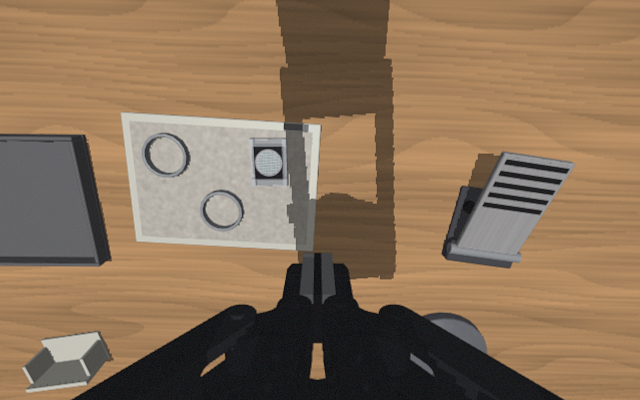

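All three on the pad: rings at (165,155) and (222,210), filter disc at (268,161); tread tip edge (503,152)-(574,161), pedal clear.

```bash
python3 - <<'E'
from h import *
f=dict(np.load("pics/w6.npz"))
P=lambda n,uv,z:print(n,np.round(px(f,uv,z,f),4).tolist())
w=px(f,[(165,155),(222,210),(268,161)],.013,f);print(w.round(4).tolist(),loc(PAD,w).round(3).tolist())
P("pad",[(122,113),(321,126),(312,250),(136,241)],.006)
P("tip",[(503,152),(574,161)],.061);P("heel",[(449,246),(522,253)],.029)
P("tray",[(83,135),(103,266)],.025)
E
```

```text
[[0.4488, -0.0846], [0.5179, -0.0194], [0.4524, 0.0407]] [[-0.037, -0.067], [0.03, 0.0], [-0.037, 0.059]]
pad [[0.4012, -0.1332], [0.4092, 0.1042], [0.5746, 0.0976], [0.5684, -0.1401]]
tip [[0.4255, 0.2989], [0.4328, 0.3774]]
heel [[0.5523, 0.2727], [0.5593, 0.3683]]
tray [[0.426, -0.1715], [0.5969, -0.1777]]
```

Request:
send_rows:
  rows:
    - {"translation": [-0.01,0.16,0],"twist": 0,"grip": -1}
    - {"translation": [-0.01,0.32,-0.1],"twist": 0,"grip": -1}
    - {"translation": [-0.01,0.46,-0.2],"twist": 0,"grip": -1}
    - {"translation": [-0.01,0.6,-0.3],"twist": 0,"grip": -1}
    - {"translation": [-0.01,0.72,-0.4],"twist": 0,"grip": -1}
    - {"translation": [-0.01,0.78,-0.5],"twist": 0,"grip": -1}
    - {"translation": [-0.01,0.78,-0.61],"twist": 0,"grip": -1}
    - {"translation": [-0.01,0.78,-0.61],"twist": 0,"grip": -1}

```text
time: 19.5
ee_pos: [0.4461, 0.3321, 0.0822]
ee_rot: [0.049, -3.13, 0.011]
contact_force: [-0.7, -0.6, -0.9]
grip_width: 0.001
grip_force: 0.0
```

Request:
send_rows:
  rows:
    - {"translation": [0,0,-0.05],"twist": 0,"grip": -1}
    - {"translation": [0,0,-0.1],"twist": 0,"grip": -1}
    - {"translation": [0,0,-0.14],"twist": 0,"grip": -1}
    - {"translation": [0,0,-0.17],"twist": 0,"grip": -1}
    - {"translation": [0,0,-0.19],"twist": 0,"grip": -1}
    - {"translation": [0,0,-0.2],"twist": 0,"grip": -1}
    - {"translation": [0,0,-0.2],"twist": 0,"grip": -1}

```text
time: 20.2
ee_pos: [0.4511, 0.3349, 0.03]
ee_rot: [0.047, -3.141, -0.001]
contact_force: [-6.0, 0.0, 6.3]
grip_width: 0.001
grip_force: 3.4
```

Request:
send_rows:
  rows:
    - {"translation": [0,0,-0.01],"twist": 0,"grip": -1}
    - {"translation": [0,0,-0.02],"twist": 0,"grip": -1}
    - {"translation": [0,0,-0.026],"twist": 0,"grip": -1}
    - {"translation": [0,0,-0.026],"twist": 0,"grip": -1}

```text
time: 20.6
ee_pos: [0.4514, 0.3352, 0.0252]
ee_rot: [0.048, -3.141, -0.001]
contact_force: [-15.6, -6.6, 28.9]
grip_width: 0.003
grip_force: 14.5
```

Request:
send_rows:
  rows:
    - {"translation": [0,0,0.003],"twist": 0,"grip": -1}
    - {"translation": [0,0,0.003],"twist": 0,"grip": -1}
    - {"translation": [0,0,0.003],"twist": 0,"grip": -1}
    - {"translation": [0,0,0.003],"twist": 0,"grip": -1}
    - {"translation": [0,0,0.003],"twist": 0,"grip": -1}
    - {"translation": [0,0,0.003],"twist": 0,"grip": -1}
    - {"translation": [0,0,0.003],"twist": 0,"grip": -1}
    - {"translation": [0,0,0.003],"twist": 0,"grip": -1}

```text
time: 21.4
ee_pos: [0.4514, 0.3351, 0.0254]
ee_rot: [-0.048, 3.141, 0.001]
contact_force: [-12.8, -4.5, 23.6]
grip_width: 0.005
grip_force: 11.5
```

Request:
send_rows:
  rows:
    - {"translation": [0,0,0],"twist": 0,"grip": -1}
    - {"translation": [0,0,0],"twist": 0,"grip": -1}
    - {"translation": [0,0,0],"twist": 0,"grip": -1}
    - {"translation": [0,0,0],"twist": 0,"grip": -1}
    - {"translation": [0,0,0],"twist": 0,"grip": -1}
    - {"translation": [0,0,0],"twist": 0,"grip": -1}
    - {"translation": [0,0,0],"twist": 0,"grip": -1}
    - {"translation": [0,0,0],"twist": 0,"grip": -1}

```text
time: 22.2
ee_pos: [0.4514, 0.3352, 0.0254]
ee_rot: [-0.048, 3.141, 0.001]
contact_force: [-12.1, -4.8, 22.6]
grip_width: 0.005
grip_force: 11.5
```

Request:
send_rows:
  rows:
    - {"translation": [0,0,0.04],"twist": 0,"grip": -1}
    - {"translation": [0,0,0.08],"twist": 0,"grip": -1}
    - {"translation": [0,0,0.12],"twist": 0,"grip": -1}
    - {"translation": [0,0,0.2],"twist": 0,"grip": -1}
    - {"translation": [0,0,0.35],"twist": 0,"grip": -1}
    - {"translation": [0,0,0.6],"twist": 0,"grip": -1}
    - {"translation": [0,-0.2,0.8],"twist": 0,"grip": 1}
    - {"translation": [0,-0.3,0.8],"twist": 0,"grip": 1}

```text
time: 23.0
ee_pos: [0.4514, 0.2661, 0.2516]
ee_rot: [-0.052, 3.138, 0.003]
contact_force: [1.6, 0.0, 1.4]
grip_width: 0.329
grip_force: 0.0
```

Request:
send_rows:
  rows:
    - {"translation": [0,-0.15,0],"twist": 0,"grip": 1}
    - {"translation": [0,-0.3,0],"twist": 0,"grip": 1}
    - {"translation": [0,-0.5,0],"twist": 0,"grip": 1}
    - {"translation": [0,-0.5,0],"twist": 0,"grip": 1}
    - {"translation": [0,-0.5,0],"twist": 0,"grip": 1}
    - {"translation": [0,-0.5,0],"twist": 0,"grip": 1}

```text
time: 23.6
ee_pos: [0.4511, 0.116, 0.248]
ee_rot: [0.047, -3.141, -0.001]
contact_force: [0.2, 0.3, 0.3]
grip_width: 1.002
grip_force: 0.0
```

```bash
python3 - <<'E'
from h import *
f,o=grab("wrist","w7");np.savez("pics/w7.npz",**f,ee_pos=o["ee_pos"],ee_rot=o["ee_rot"]);print(o["ee_pos"],o["ee_rot"],o["time"])
E
```

```text
[0.45111876 0.11600428 0.24802605] [ 4.72091834e-02 -3.14087638e+00 -1.16804880e-03] 23.6
```

View pics/w7.png

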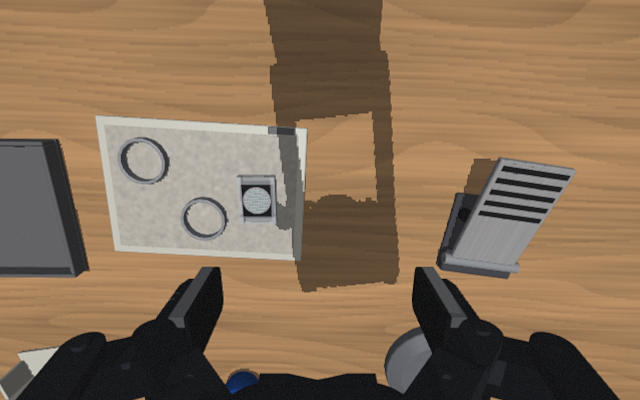

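The filter was knocked to (257,200) but is still flat on the pad; the pedal is up. I can't tell whether the knock interrupted the hold, so I'll press once more.

Request:
send_rows:
  rows:
    - {"translation": [0,0.15,0],"twist": 0,"grip": -1}
    - {"translation": [0,0.3,-0.1],"twist": 0,"grip": -1}
    - {"translation": [0,0.45,-0.2],"twist": 0,"grip": -1}
    - {"translation": [0,0.6,-0.3],"twist": 0,"grip": -1}
    - {"translation": [0,0.7,-0.4],"twist": 0,"grip": -1}
    - {"translation": [0,0.733,-0.48],"twist": 0,"grip": -1}
    - {"translation": [0,0.733,-0.56],"twist": 0,"grip": -1}
    - {"translation": [0,0.733,-0.56],"twist": 0,"grip": -1}

```text
time: 24.45
ee_pos: [0.4472, 0.3357, 0.0753]
ee_rot: [0.053, -3.134, 0.006]
contact_force: [-0.8, -0.7, -1.0]
grip_width: 0.004
grip_force: 0.0
```

Request:
send_rows:
  rows:
    - {"translation": [0,0,-0.04],"twist": 0,"grip": -1}
    - {"translation": [0,0,-0.08],"twist": 0,"grip": -1}
    - {"translation": [0,0,-0.12],"twist": 0,"grip": -1}
    - {"translation": [0,0,-0.15],"twist": 0,"grip": -1}
    - {"translation": [0,0,-0.17],"twist": 0,"grip": -1}
    - {"translation": [0,0,-0.18],"twist": 0,"grip": -1}
    - {"translation": [0,0,-0.184],"twist": 0,"grip": -1}
    - {"translation": [0,0,-0.184],"twist": 0,"grip": -1}

```text
time: 25.25
ee_pos: [0.4511, 0.3358, 0.0259]
ee_rot: [0.047, -3.141, -0.002]
contact_force: [-7.5, 0.4, 12.0]
grip_width: 0.002
grip_force: 5.6
```

Request:
send_rows:
  rows:
    - {"translation": [0,0,-0.006],"twist": 0,"grip": -1}
    - {"translation": [0,0,-0.006],"twist": 0,"grip": -1}
    - {"translation": [0,0,-0.006],"twist": 0,"grip": -1}
    - {"translation": [0,0,-0.006],"twist": 0,"grip": -1}
    - {"translation": [0,0,-0.006],"twist": 0,"grip": -1}
    - {"translation": [0,0,-0.006],"twist": 0,"grip": -1}
    - {"translation": [0,0,-0.006],"twist": 0,"grip": -1}
    - {"translation": [0,0,-0.006],"twist": 0,"grip": -1}

```text
time: 26.05
ee_pos: [0.4512, 0.3359, 0.0254]
ee_rot: [0.047, -3.141, -0.002]
contact_force: [-12.9, -2.1, 24.2]
grip_width: 0.001
grip_force: 11.8
```

Request:
send_rows:
  rows:
    - {"translation": [0,0,0],"twist": 0,"grip": -1}
    - {"translation": [0,0,0],"twist": 0,"grip": -1}
    - {"translation": [0,0,0],"twist": 0,"grip": -1}
    - {"translation": [0,0,0],"twist": 0,"grip": -1}
    - {"translation": [0,0,0],"twist": 0,"grip": -1}
    - {"translation": [0,0,0],"twist": 0,"grip": -1}
    - {"translation": [0,0,0],"twist": 0,"grip": -1}

```text
time: 26.75
ee_pos: [0.4512, 0.3359, 0.0254]
ee_rot: [0.047, -3.141, -0.002]
contact_force: [-12.6, -2.7, 23.0]
grip_width: 0.003
grip_force: 11.8
```

Request:
send_rows:
  rows:
    - {"translation": [0,0,0.04],"twist": 0,"grip": -1}
    - {"translation": [0,0,0.08],"twist": 0,"grip": -1}
    - {"translation": [0,0,0.12],"twist": 0,"grip": -1}
    - {"translation": [0,0,0.2],"twist": 0,"grip": -1}
    - {"translation": [0,0,0.35],"twist": 0,"grip": -1}
    - {"translation": [0,0,0.5],"twist": 0,"grip": -1}
    - {"translation": [0,0,0.65],"twist": 0,"grip": 1}
    - {"translation": [0,0,0.65],"twist": 0,"grip": 1}

```text
time: 27.55
ee_pos: [0.4543, 0.3371, 0.2263]
ee_rot: [-0.047, 3.131, 0.01]
contact_force: [1.2, 0.4, -0.1]
grip_width: 0.329
grip_force: 0.0
```

Request:
send_rows:
  rows:
    - {"translation": [0,-0.15,0],"twist": 0,"grip": 1}
    - {"translation": [0,-0.3,0],"twist": 0,"grip": 1}
    - {"translation": [0,-0.45,0],"twist": 0,"grip": 1}
    - {"translation": [0,-0.6,0],"twist": 0,"grip": 1}
    - {"translation": [0,-0.75,0],"twist": 0,"grip": 1}
    - {"translation": [0,-0.9,0],"twist": 0,"grip": 1}
    - {"translation": [0,-0.9,0],"twist": 0,"grip": 1}
    - {"translation": [0,-0.9,0],"twist": 0,"grip": 1}

```text
time: 28.35
ee_pos: [0.4509, 0.0644, 0.2176]
ee_rot: [0.043, -3.14, -0.001]
contact_force: [-0.2, 0.7, 0.4]
grip_width: 0.998
grip_force: 0.0
```

```bash
python3 - <<'E'
from h import *
f,o=grab("wrist","w8");np.savez("pics/w8.npz",**f,ee_pos=o["ee_pos"],ee_rot=o["ee_rot"]);print(o["ee_pos"],o["ee_rot"],o["time"])
E
```

```text
[0.45091059 0.06444366 0.21756799] [ 4.29061226e-02 -3.14041339e+00 -7.23446138e-04] 28.35
```

View pics/w8.png

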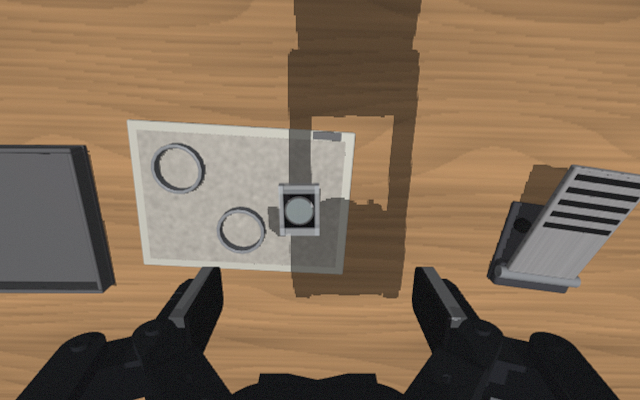

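All on the pad, pedal up: rings (178,167), (241,230); filter (299,210), now close beside the second ring.

```bash
python3 - <<'E'
from h import *
f=dict(np.load("pics/w8.npz"))
w=px(f,[(178,167),(241,230),(299,210)],.013,f);print(w.round(4).tolist(),loc(PAD,w).round(3).tolist())
print(px(f,[(281,185),(319,185),(320,235),(279,235)],.018,f).round(4).tolist(), arm.get_obs()["joint_positions"])
E
```

```text
[[0.4477, -0.0834], [0.5187, -0.0196], [0.4928, 0.0459]] [[-0.039, -0.066], [0.031, 0.0], [0.003, 0.065]]
[[0.4632, 0.0266], [0.4621, 0.0672], [0.5202, 0.07], [0.5215, 0.024]] [ 3.10372014e-02 -2.63383296e-01  1.88936250e+00  6.58420604e-04
  1.51642648e+00 -1.56905693e+00]
```

Request:
send_rows:
  rows:
    - {"translation": [0.1,-0.1,0],"twist": -0.023,"grip": 1}
    - {"translation": [0.223,-0.28,0],"twist": -0.046,"grip": 1}
    - {"translation": [0.223,-0.28,0],"twist": -0.07,"grip": 1}
    - {"translation": [0.223,-0.28,0],"twist": -0.093,"grip": 1}
    - {"translation": [0.223,-0.28,0],"twist": -0.116,"grip": 1}
    - {"translation": [0.223,-0.28,0],"twist": -0.14,"grip": 1}
    - {"translation": [0.223,-0.28,0],"twist": -0.163,"grip": 1}
    - {"translation": [0.223,-0.28,-0.1],"twist": -0.186,"grip": 1}

```text
time: 29.2
ee_pos: [0.5213, -0.017, 0.1919]
ee_rot: [1.694, 2.638, 0.006]
contact_force: [0.6, -0.5, 0.4]
grip_width: 0.999
grip_force: 0.0
```

Request:
send_rows:
  rows:
    - {"translation": [0,0,-0.1],"twist": -0.023,"grip": 1}
    - {"translation": [0,0,-0.2],"twist": -0.046,"grip": 1}
    - {"translation": [0,0,-0.3],"twist": -0.064,"grip": 1}
    - {"translation": [0,0,-0.33],"twist": -0.064,"grip": 1}
    - {"translation": [0,0,-0.33],"twist": -0.064,"grip": 1}
    - {"translation": [0,0,-0.33],"twist": -0.064,"grip": 1}

```text
time: 29.8
ee_pos: [0.5191, -0.018, 0.0904]
ee_rot: [2.182, 2.259, 0.001]
contact_force: [-0.3, 0.3, -0.2]
grip_width: 1.004
grip_force: 0.0
```

```bash
python3 - <<'E'
from h import *
f,o=grab("wrist","w9");print(o["ee_pos"],o["ee_rot"],o["time"])
print(proj(f,[[.5187,-.0196,.018],[.493,.046,.018],[.448,-.083,.018]],o).round())
E
```

```text
[ 0.51906504 -0.01800836  0.09037448] [2.18218351e+00 2.25864745e+00 1.33935188e-03] 29.8
[[318. 219.]
 [281. 121.]
 [221. 294.]]
```

View pics/w9.png

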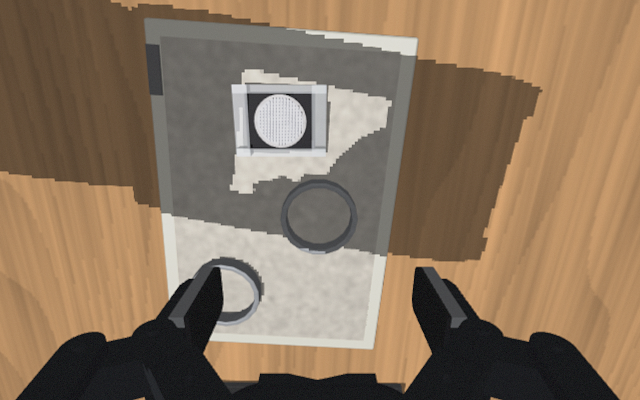

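Ring at (318,216) is centred; filter (281,121) and ring (233,292) are clear of the fingers.

Request:
send_rows:
  rows:
    - {"translation": [0,0.003,-0.1],"twist": 0,"grip": 1}
    - {"translation": [0,0.003,-0.2],"twist": 0,"grip": 1}
    - {"translation": [0,0.003,-0.26],"twist": 0,"grip": 1}
    - {"translation": [0,0.003,-0.286],"twist": 0,"grip": 1}
    - {"translation": [0,0.003,-0.286],"twist": 0,"grip": -1}
    - {"translation": [0,0.003,-0.286],"twist": 0,"grip": -1}
    - {"translation": [0,0.003,-0.286],"twist": 0,"grip": -1}
    - {"translation": [0,0.003,-0.286],"twist": 0,"grip": -1}

```text
time: 30.65
ee_pos: [0.52, -0.018, 0.0055]
ee_rot: [2.185, 2.253, 0.003]
contact_force: [-1.5, 0.2, 7.5]
grip_width: 0.603
grip_force: 42.7
```

Request:
send_rows:
  rows:
    - {"translation": [0,0,0],"twist": 0,"grip": -1}
    - {"translation": [0,0,0.05],"twist": 0,"grip": -1}
    - {"translation": [0,0,0.12],"twist": 0,"grip": -1}
    - {"translation": [0,0,0.2],"twist": 0,"grip": -1}
    - {"translation": [0,0,0.25],"twist": 0,"grip": -1}
    - {"translation": [0,0,0.25],"twist": 0,"grip": -1}

```text
time: 31.25
ee_pos: [0.5207, -0.0181, 0.082]
ee_rot: [2.184, 2.252, 0.006]
contact_force: [0.3, 0.3, -0.5]
grip_width: 0.602
grip_force: 42.3
```

Request:
send_rows:
  rows:
    - {"translation": [-0.01,-0.16,0],"twist": 0,"grip": -1}
    - {"translation": [-0.01,-0.32,0],"twist": 0,"grip": -1}
    - {"translation": [-0.01,-0.48,0],"twist": 0,"grip": -1}
    - {"translation": [-0.01,-0.64,0],"twist": 0,"grip": -1}
    - {"translation": [-0.01,-0.8,0],"twist": 0,"grip": -1}
    - {"translation": [-0.01,-0.92,0],"twist": 0,"grip": -1}
    - {"translation": [-0.01,-0.985,0],"twist": 0,"grip": -1}
    - {"translation": [-0.01,-0.985,-0.03],"twist": 0,"grip": -1}

```text
time: 32.05
ee_pos: [0.5154, -0.316, 0.0698]
ee_rot: [2.189, 2.251, -0.0]
contact_force: [1.0, 0.5, 0.3]
grip_width: 0.601
grip_force: 42.3
```

Request:
send_rows:
  rows:
    - {"translation": [0,0,-0.08],"twist": 0,"grip": -1}
    - {"translation": [0,0,-0.14],"twist": 0,"grip": -1}
    - {"translation": [0,0,-0.18],"twist": 0,"grip": -1}
    - {"translation": [0,0,-0.2],"twist": 0,"grip": -1}
    - {"translation": [0,0,-0.21],"twist": 0,"grip": -1}
    - {"translation": [0,0,-0.217],"twist": 0,"grip": -1}
    - {"translation": [0,0,-0.217],"twist": 0,"grip": -1}

```text
time: 32.75
ee_pos: [0.5158, -0.3135, 0.005]
ee_rot: [2.186, 2.254, 0.0]
contact_force: [0.2, -0.5, 0.4]
grip_width: 0.602
grip_force: 42.3
```

Request:
send_rows:
  rows:
    - {"translation": [0,0,0],"twist": 0,"grip": 0.45}
    - {"translation": [0,0,0],"twist": 0,"grip": 0.45}
    - {"translation": [0,0,0],"twist": 0,"grip": 0.45}
    - {"translation": [0,0,0.1],"twist": 0,"grip": 0.45}
    - {"translation": [0,0,0.25],"twist": 0,"grip": 0.45}
    - {"translation": [0,0,0.4],"twist": 0.023,"grip": 1}
    - {"translation": [0,0.15,0.4],"twist": 0.046,"grip": 1}
    - {"translation": [0,0.3,0.4],"twist": 0.07,"grip": 1}

```text
time: 33.55
ee_pos: [0.5166, -0.2241, 0.1272]
ee_rot: [1.636, 2.675, 0.001]
contact_force: [0.8, 1.8, -1.2]
grip_width: 1.001
grip_force: 0.0
```

Request:
send_rows:
  rows:
    - {"translation": [-0.02,0.16,0],"twist": 0.023,"grip": 1}
    - {"translation": [-0.04,0.32,0],"twist": 0.046,"grip": 1}
    - {"translation": [-0.05,0.48,0],"twist": 0.07,"grip": 1}
    - {"translation": [-0.06,0.64,0],"twist": 0.093,"grip": 1}
    - {"translation": [-0.077,0.8,0],"twist": 0.116,"grip": 1}
    - {"translation": [-0.077,0.9,0],"twist": 0.14,"grip": 1}
    - {"translation": [-0.077,0.9,0],"twist": 0.163,"grip": 1}
    - {"translation": [-0.077,0.9,0],"twist": 0.18,"grip": 1}

```text
time: 34.35
ee_pos: [0.492, 0.048, 0.1245]
ee_rot: [-0.06, 3.14, -0.0]
contact_force: [-0.3, 0.0, 0.6]
grip_width: 1.003
grip_force: 0.0
```

```bash
python3 - <<'E'
from h import *
f,o=grab("wrist","w10");print(o["ee_pos"],o["ee_rot"],o["time"],o["joint_positions"][5])
h=cv2.cvtColor(f["frame"],cv2.COLOR_BGR2GRAY)
print(proj(f,[[.492,.046,.018],[.448,-.083,.018],[.516,-.3135,.017]],o).round())
E
```

```text
[0.49203265 0.0479944  0.12450403] [-5.97730581e-02  3.14042936e+00 -1.00583296e-04] 34.35 -1.615326919596194
[[ 314.  202.]
 [ 143.  140.]
 [-133.  214.]]
```

View pics/w10.png

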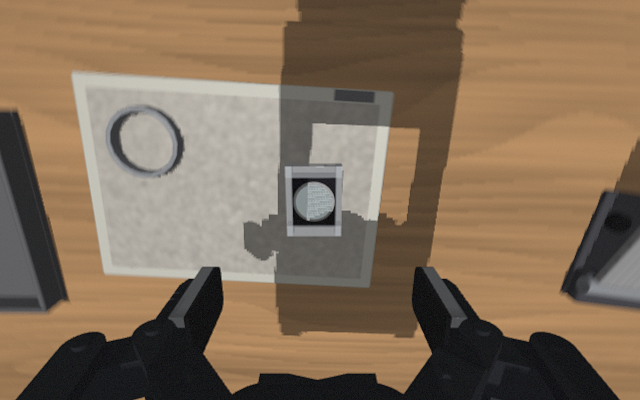

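Filter at (314,202) is exactly between the fingers and square to them; ring at (145,141).

Request:
send_rows:
  rows:
    - {"translation": [0,-0.004,-0.13],"twist": 0,"grip": 1}
    - {"translation": [0,-0.004,-0.26],"twist": 0,"grip": 1}
    - {"translation": [0,-0.004,-0.36],"twist": 0,"grip": 1}
    - {"translation": [0,-0.004,-0.398],"twist": 0,"grip": 1}
    - {"translation": [0,-0.004,-0.398],"twist": 0,"grip": -1}
    - {"translation": [0,-0.004,-0.398],"twist": 0,"grip": -1}
    - {"translation": [0,-0.004,-0.398],"twist": 0,"grip": -1}
    - {"translation": [0,-0.004,-0.398],"twist": 0,"grip": -1}

```text
time: 35.2
ee_pos: [0.4942, 0.0455, 0.0072]
ee_rot: [-0.046, 3.137, -0.0]
contact_force: [-1.4, -0.1, 7.3]
grip_width: 0.498
grip_force: 41.4
```

Request:
send_rows:
  rows:
    - {"translation": [0,0,0],"twist": 0,"grip": -1}
    - {"translation": [0,0,0.05],"twist": 0,"grip": -1}
    - {"translation": [0,0,0.12],"twist": 0,"grip": -1}
    - {"translation": [0,0,0.2],"twist": 0,"grip": -1}
    - {"translation": [0,0,0.25],"twist": 0,"grip": -1}
    - {"translation": [0,0,0.25],"twist": 0,"grip": -1}

```text
time: 35.8
ee_pos: [0.4949, 0.0455, 0.0836]
ee_rot: [-0.046, 3.134, -0.0]
contact_force: [0.9, -0.4, -0.4]
grip_width: 0.5
grip_force: 40.8
```

Request:
send_rows:
  rows:
    - {"translation": [-0.02,-0.16,0],"twist": 0.002,"grip": -1}
    - {"translation": [-0.04,-0.32,0],"twist": 0.002,"grip": -1}
    - {"translation": [-0.06,-0.48,0],"twist": 0.002,"grip": -1}
    - {"translation": [-0.073,-0.64,0],"twist": 0.002,"grip": -1}
    - {"translation": [-0.073,-0.8,0],"twist": 0.002,"grip": -1}
    - {"translation": [-0.073,-0.92,0],"twist": 0.002,"grip": -1}
    - {"translation": [-0.073,-0.963,0],"twist": 0.002,"grip": -1}
    - {"translation": [-0.073,-0.963,-0.03],"twist": 0.002,"grip": -1}

```text
time: 36.6
ee_pos: [0.4707, -0.2453, 0.0713]
ee_rot: [-0.062, 3.139, -0.002]
contact_force: [0.5, 0.1, -0.5]
grip_width: 0.497
grip_force: 40.9
```

Request:
send_rows:
  rows:
    - {"translation": [0,0,-0.08],"twist": 0,"grip": -1}
    - {"translation": [0,0,-0.14],"twist": 0,"grip": -1}
    - {"translation": [0,0,-0.18],"twist": 0,"grip": -1}
    - {"translation": [0,0,-0.2],"twist": 0,"grip": -1}
    - {"translation": [0,0,-0.212],"twist": 0,"grip": -1}
    - {"translation": [0,0,-0.22],"twist": 0,"grip": -1}
    - {"translation": [0,0,-0.22],"twist": 0,"grip": -1}

```text
time: 37.3
ee_pos: [0.4709, -0.2432, 0.0063]
ee_rot: [-0.067, 3.14, -0.0]
contact_force: [-2.8, 2.4, 4.4]
grip_width: 0.502
grip_force: 41.5
```

Request:
send_rows:
  rows:
    - {"translation": [0,0,0],"twist": 0,"grip": 0.2}
    - {"translation": [0,0,0],"twist": 0,"grip": 0.2}
    - {"translation": [0,0,0],"twist": 0,"grip": 0.2}
    - {"translation": [0,0,0.1],"twist": 0,"grip": 0.2}
    - {"translation": [0,0,0.25],"twist": 0,"grip": 0.2}
    - {"translation": [0,0,0.4],"twist": 0,"grip": 1}
    - {"translation": [-0.03,0.15,0.4],"twist": 0,"grip": 1}
    - {"translation": [-0.06,0.3,0.4],"twist": 0,"grip": 1}

```text
time: 38.1
ee_pos: [0.4536, -0.1539, 0.1274]
ee_rot: [-0.062, 3.136, -0.003]
contact_force: [0.8, 0.8, -0.3]
grip_width: 1.004
grip_force: 0.0
```

Request:
send_rows:
  rows:
    - {"translation": [-0.017,0.1,0],"twist": 0,"grip": 1}
    - {"translation": [-0.017,0.234,0],"twist": 0,"grip": 1}
    - {"translation": [-0.017,0.234,-0.1],"twist": 0,"grip": 1}
    - {"translation": [-0.017,0.234,-0.15],"twist": 0,"grip": 1}
    - {"translation": [-0.017,0.234,-0.15],"twist": 0,"grip": 1}
    - {"translation": [-0.017,0.234,-0.15],"twist": 0,"grip": 1}

```text
time: 38.7
ee_pos: [0.447, -0.0832, 0.0801]
ee_rot: [0.066, -3.141, -0.0]
contact_force: [-0.5, -0.6, 0.1]
grip_width: 1.001
grip_force: 0.0
```

```bash
python3 - <<'E'
from h import *
f,o=grab("wrist","w11");print(o["ee_pos"],o["ee_rot"],o["time"])
u=proj(f,[.448,-.083,.018],o)[0];print(u)
g=cv2.medianBlur(cv2.cvtColor(f["frame"],cv2.COLOR_BGR2GRAY),5);r=50
m=cv2.HoughCircles(g,cv2.HOUGH_GRADIENT,1.5,30,param1=80,param2=40,minRadius=22,maxRadius=60)
for c in m[0][:5]: print(c,px(f,c[:2],.018,o))
E
```

```text
[ 0.44702495 -0.08324599  0.0800615 ] [ 6.62401620e-02 -3.14054921e+00 -1.43087491e-04] 38.7
[316.77305976 224.27384401]
[315.75 219.75  36.55] [[ 0.44480348 -0.08381161]]
[ 77.25 248.25  27.7 ] [[ 0.4724522  -0.24559973]]
[  5.25 303.75  24.4 ] [[ 0.51939951 -0.30594965]]
```

Request:
send_rows:
  rows:
    - {"translation": [-0.004,0,-0.1],"twist": 0,"grip": 1}
    - {"translation": [-0.004,0,-0.18],"twist": 0,"grip": 1}
    - {"translation": [-0.004,0,-0.23],"twist": 0,"grip": 1}
    - {"translation": [-0.004,0,-0.253],"twist": 0,"grip": 1}
    - {"translation": [-0.004,0,-0.253],"twist": 0,"grip": -1}
    - {"translation": [-0.004,0,-0.253],"twist": 0,"grip": -1}
    - {"translation": [-0.004,0,-0.253],"twist": 0,"grip": -1}
    - {"translation": [-0.004,0,-0.253],"twist": 0,"grip": -1}

```text
time: 39.55
ee_pos: [0.4472, -0.0837, 0.0058]
ee_rot: [-0.067, 3.139, -0.002]
contact_force: [-3.2, -0.3, 7.1]
grip_width: 0.605
grip_force: 40.7
```

Request:
send_rows:
  rows:
    - {"translation": [0,0,0],"twist": 0,"grip": -1}
    - {"translation": [0,0,0.05],"twist": 0,"grip": -1}
    - {"translation": [0,0,0.12],"twist": 0,"grip": -1}
    - {"translation": [0,0,0.2],"twist": 0,"grip": -1}
    - {"translation": [0,0,0.25],"twist": 0,"grip": -1}
    - {"translation": [0,0,0.25],"twist": 0,"grip": -1}

```text
time: 40.15
ee_pos: [0.4486, -0.084, 0.0826]
ee_rot: [-0.066, 3.134, -0.003]
contact_force: [0.5, 0.7, -0.8]
grip_width: 0.601
grip_force: 42.1
```

Request:
send_rows:
  rows:
    - {"translation": [0.1,-0.13,0],"twist": 0,"grip": -1}
    - {"translation": [0.2,-0.26,0],"twist": 0,"grip": -1}
    - {"translation": [0.3,-0.4,0],"twist": 0,"grip": -1}
    - {"translation": [0.36,-0.5,0],"twist": 0,"grip": -1}
    - {"translation": [0.36,-0.523,0],"twist": 0,"grip": -1}
    - {"translation": [0.36,-0.523,0],"twist": 0,"grip": -1}
    - {"translation": [0.36,-0.523,-0.05],"twist": 0,"grip": -1}
    - {"translation": [0.36,-0.523,-0.1],"twist": 0,"grip": -1}

```text
time: 40.95
ee_pos: [0.5535, -0.2389, 0.0478]
ee_rot: [-0.068, 3.141, 0.0]
contact_force: [0.6, 0.1, -0.0]
grip_width: 0.602
grip_force: 42.1
```

Request:
send_rows:
  rows:
    - {"translation": [0,0,-0.05],"twist": 0,"grip": -1}
    - {"translation": [0,0,-0.09],"twist": 0,"grip": -1}
    - {"translation": [0,0,-0.12],"twist": 0,"grip": -1}
    - {"translation": [0,0,-0.135],"twist": 0,"grip": -1}
    - {"translation": [0,0,-0.143],"twist": 0,"grip": -1}
    - {"translation": [0,0,-0.147],"twist": 0,"grip": -1}
    - {"translation": [0,0,-0.147],"twist": 0,"grip": -1}

```text
time: 41.65
ee_pos: [0.5543, -0.2403, 0.0053]
ee_rot: [-0.066, 3.14, -0.001]
contact_force: [0.3, 0.9, -0.3]
grip_width: 0.604
grip_force: 42.1
```

Release, rise and move back so the camera sees the whole tray.

Request:
send_rows:
  rows:
    - {"translation": [0,0,-0.002],"twist": 0,"grip": 0.45}
    - {"translation": [0,0,-0.002],"twist": 0,"grip": 0.45}
    - {"translation": [0,0,-0.002],"twist": 0,"grip": 0.45}
    - {"translation": [0,0,0.1],"twist": 0,"grip": 0.45}
    - {"translation": [0,0,0.25],"twist": 0,"grip": 0.45}
    - {"translation": [0,0,0.4],"twist": 0,"grip": 1}
    - {"translation": [0,0,0.55],"twist": 0,"grip": 1}
    - {"translation": [0,0,0.7],"twist": 0,"grip": 1}

```text
time: 42.45
ee_pos: [0.5536, -0.24, 0.2169]
ee_rot: [-0.066, 3.141, -0.0]
contact_force: [1.3, 0.3, -1.2]
grip_width: 1.001
grip_force: 0.0
```

Request:
send_rows:
  rows:
    - {"translation": [-0.15,0,0.05],"twist": 0,"grip": 1}
    - {"translation": [-0.25,0.05,0.1],"twist": 0,"grip": 1}
    - {"translation": [-0.25,0.15,0.1],"twist": 0,"grip": 1}
    - {"translation": [-0.25,0.15,0.1],"twist": 0,"grip": 1}
    - {"translation": [-0.25,0.15,0.1],"twist": 0,"grip": 1}
    - {"translation": [-0.25,0.15,0.1],"twist": 0,"grip": 1}

```text
time: 43.05
ee_pos: [0.4789, -0.1954, 0.2446]
ee_rot: [0.067, -3.141, 0.0]
contact_force: [-0.0, 0.3, 0.5]
grip_width: 0.999
grip_force: 0.0
```

```bash
python3 - <<'E'
from h import *
f,o=grab("wrist","w12");print(o["ee_pos"],o["time"])
E
```

```text
[ 0.47893671 -0.19544591  0.24460752] 43.05
```

View pics/w12.png

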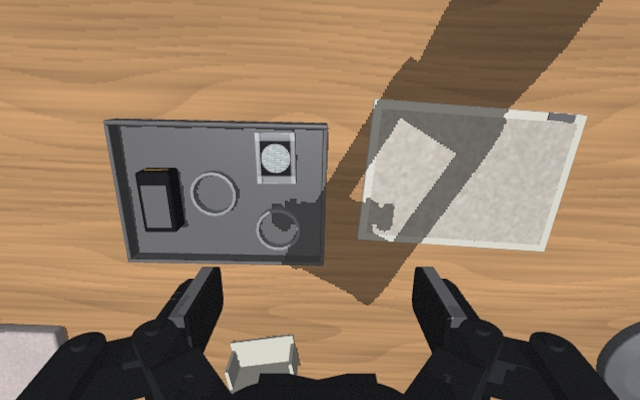

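The tray holds the battery (160,200), the filter (275,158) and the rings (214,194) and (277,228). All lie flat and separate, and the pad is empty.

```bash
python3 -c "
from cell import arm
print(arm.close_job())"
```

```text
the job is handed in; nothing more can be done
None
```

The job is handed in, verdict not shown: I held the pedal at its stop twice (about 1.6 s each) with all three items on the pad, because the filter had been knocked aside on it around the first hold; the battery, the filter and both rings now lie flat and unstacked in the tray.

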